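Seat a plaster press mould in the moulding jig and turn the catch over it

TASK

Slide the plaster spectacle mould across the jig board until its far long side bears on both steel dowels and its left end bears on the end stop, and finish with a gentle push on its bevelled near right corner so that it is pressed against dowels and stop at once; damp plaster chips, so push slowly and never press it on the dowels or the stop with more than 15 N. Then swing the wooden catch fully over the mould's near edge, leaving the mould fully home and flat. Leave the other things on the bench alone.

Things in the scene. Friction and masses are not known exactly. Their poses are not given: they have to be found in the camera images.
- jig: plywood base board, 240 (x) by 320 (y) by 18 mm, screwed to the bench; origin at the centre of its underside, so its top is 18 mm above the origin; its x axis points from the near edge to the dowels, its y axis to the left, to the end stop. 'Near', 'far', 'left' and 'right' below are meant in this frame. The mould slides on it (it is waxed: friction coefficient about 0.35, so sliding the mould takes 1.2 to 2.8 N)
- dowel_left: fixed steel dowel, polished and slippery (friction coefficient about 0.15), diameter 12 mm, standing 26 mm above the board; origin on its axis at the board's top, at x 86, y 78 mm in the jig frame. Its near side, where the mould bears, is at jig x = 80 mm. The damp plaster chips if it is pressed on a dowel or on the end stop with more than 15 N; a slow push of 7 to 10 N seats it (a push that also drags the mould downwards makes it stick)
- dowel_right: the other fixed steel dowel, the same size, at x 86, y -12 mm in the jig frame
- end_stop: end stop clamped fast to the board: a rounded upright polished steel nose (radius 8 mm, 24 mm high) on an aluminium block 30 mm wide; origin on the foremost point of the nose (its right side, where the mould's left end bears), at the board's top, at jig x = 53 mm; axes parallel to the jig's. It is set anew along the jig's y for each job, so read where it stands
- mould: white plaster mould block, 120 (x) by 160 (y) by 30 mm, about 0.45 to 0.7 kg, raised spectacle front (4 mm high) on top, all corners bevelled 20 mm at 45 degrees; origin at the centre of its underside, x to its far long side, y to its left end. It starts askew, often so far right that only one dowel faces it: bring it near the end stop before pressing it on the dowels. Too wide to grip: push it with shut fingers
- mould_far_left (a point): point on the mould's far long face, half way up, 45 mm left of the middle (mould frame 60, 45, 15 mm)
- mould_far_right (a point): point on the mould's far long face, half way up, 45 mm right of the middle (mould frame 60, -45, 15 mm)
- mould_left_end (a point): point on the mould's left end face, half way up, that meets the nose of the end stop (mould frame 33, 80, 15 mm)
- mould_bevel (a point): middle of the near right bevel face of the mould, 28 mm wide, half way up (mould frame -50, -70, 15 mm); this face looks to -x and -y at 45 degrees
- catch (a joint): turning angle of the catch, rad: 0 fully open (arm points along jig +y, beyond the end of the mould), 1.57 at its limit, fully closed (arm points along jig +x, its tip over the mould's near edge); it turns clockwise from above about an upright pivot with about 0.06 N m of friction and stays where it is left
- catch_pivot (a point): a point on the catch's upright turning axis, 55 mm above the bench, at jig x -100, y 85 mm; the axis is an aluminium post 20 mm in diameter
- catch_knob (a point): the catch's round wooden knob, diameter 22 mm, 62 mm from the pivot along the arm; this point is its top, 88 mm above the bench; its full width spans 69 to 88 mm above the bench. The arm under it is a dark wooden bar 22 mm wide, 9 mm thick, 50.5 to 59.5 mm above the bench, ending 86 mm from the pivot, and passes 2.5 mm above the mould
- bisque_spectacles: fired clay spectacle front, 136 by 47 by 8 mm, lying beyond the jig; origin at the centre of its underside; bystander
- slip_jar: brown jar with white cap, diameter 64 mm, 75 mm high, standing left of the jig; origin at the centre of its foot; bystander
- loop_tool: clay loop tool with wooden handle, 180 mm long, lying right of the jig; origin under its middle; bystander
There are look-alikes about, which are no part of the job. What is meant by the mould is not pink, and is the larger of those in its own colour.

How it is judged:
By the outcome, as a careful person would: the job done as asked, in the order asked, and still so for the second after the job is handed in, with the robot touching nothing.
It also fails if it takes over 72 s, if anything falls off the work surface, if the arm or the gripper's body presses on something with over 40 N, if the wrist force passes 120 N, or if a joint passes its speed limit or range.

ROBOT

A 7-joint arm with a two-finger parallel gripper is mounted at the origin on the work surface. World frame = base frame: x ahead of the robot, y to its left, z up, the work surface at z = 0. Lengths are in m, angles in rad, forces in N, time in s.
With the tool pointing down it reaches from about 0.425 to 1.025 m from the base axis. Payload 9.4 kg.
Tool frame: the origin (TCP) lies at the very end of the fingers, on their centre line; the grasp point (between the pads) lies 19 mm behind it; z points along the fingers, x is the direction in which the jaws open and shut, and the axes are right-handed (so a half turn about z gives the same grasp; the last joint's range is limited). The gripper opens to 85 mm and grips with 20 to 120 N. Pads are 22 mm wide; open, the fingers measure 114 mm over their backs; the gripper's body (76 mm by 85 mm) begins 54 mm behind the grasp point. The pads swing forward as they close: fully open they stand 13 mm farther back than shut.
Start: joints at [-1.34, 0.599, -0.003, 1.599, 0.002, 0.943, -0.08], TCP at [0.22, 0.691, 0.231] pointing down, gripper open.
Joint ranges: [-2.57, 2.57], [-0.35, 1.97], [-1.29, 1.29], [0.11, 2.56], [-1.05, 4.19], [0.11, 1.86], [-2.63, 2.63]. Speed limits (rad/s): [2.22, 2.22, 3.01, 3.01, 3.14, 3.14, 3.14].

INTERFACE

Orientations are given as a 3x3 rotation matrix whose columns are the frame's x, y, z axes.
In Python, from plant import robot gives the robot as it stands. The module is installed in compiled form; this text tells all that it offers. Calls block until the motion is done:
- robot.goto(position, orientation): joint-space move of the TCP to a pose.
- robot.movel(position, ori=None, speed=0.15, contact_N=None): straight line of the TCP; ori=None keeps the orientation; speed is the mean speed in m/s. With contact_N (N) it stops when the force on the tool has changed by that much, and returns True; else False.
- robot.set_joints(angles): joint-space move.
- robot.let_go() and robot.gripper_close(f_grip=None): open the fingers fully, or close them until they stop; f_grip is the grip in N (None keeps the last).
- robot.wait(seconds).
- robot.inverse_kinematics(position, orientation): joint angles nearest the present ones, or None.
- robot.camera(name): name is "scene" or "top" or "wrist"; returns the picture (420x560x3 uint8, blue, green, red); there is no depth.
- robot.calibration(name): a dict with "fx", "fy", "cx", "cy" (pixels), "dist" ([k1, k2, p1, p2, k3] as OpenCV has them; the pictures are not rectified), "origin" and "attitude" of the camera in the world; the wrist camera has in their place "hand_eye" (4x4, takes a point from camera to tool coordinates, whose origin is the TCP and whose axes are the tool frame's). Camera axes: x right, y down, z forward; pixel columns grow to the right and rows downward; lengths in m; the calibration is good to about 2 mm. A picture is of the moment at which its call begins: read the wrist's pose just before it. calibration takes no time and is no camera call.
A pose or a line that the arm cannot do raises robot.PlanningError and nothing moves.
- robot.hand_in(): hands the job in, once; it reports no verdict.
Trained networks look in the newest picture that a camera, given by its name, has taken for a name from the list of things; names that differ only in an ending like _2 or _b are one class to them, and where a whole thing is asked for, a point or a joint stands for the part that bears it (a point fixed in the world has none). Each returns a list of dicts, best first, with "p" (0 to 1); they miss things now and then, are a little off and sometimes report something else, mostly with a low value. They report only what shows in the picture. A call takes as long as a camera call. They do not tell look-alikes from the thing itself.
- robot.regions_of(camera, label): "region" (420x560 bool, what is visible of it) and "bbox" ([left, top, right, bottom] in pixels, round what is visible of it).
Readings, each from a call of its own:
- robot.current_t(): time.
- robot.current_joint_pos(): joint angles.
- robot.current_dq(): joint speeds.
- robot.current_joint_efforts(): joint torques, N m.
- robot.current_tool_pos(): TCP position.
- robot.current_eef_rot(): TCP orientation.
- robot.current_force(): force on the tool from outside, world axes, zero at the start.
- robot.current_wrist_torque(): the same for the moment, N m.
- robot.current_grip_width(): opening from 0.0 (shut) to 1.0 (fully open).
Only numpy, scipy, OpenCV 4.12 (cv2) and the standard library are available. Lean on these libraries where they do the work, as an engineer would, in place of code of your own. Each camera call takes 0.05 s, during which the arm holds its last target.

## Working session

There is one attempt and no reset: what is moved stays moved. The work goes in short steps, each a Python script; the robot and the scene stay as the last script left them, time stands still between calls to the robot, and variables do not carry over. Pictures are saved under pics/ and viewed, and the job is handed in when it is done.

```bash
mkdir -p pics; ls; python3 - <<'E'
from plant import robot
import cv2
for n in ("scene","top"):
    im=robot.camera(n); cv2.imwrite(f"pics/{n}0.png",im)
    print(n,robot.calibration(n))
print(robot.calibration("wrist"))
for n in("scene","top"):
  for l in ("jig","dowel_left","end_stop","mould","catch","slip_jar","bisque_spectacles","loop_tool"):
    print(n,l,[(round(d['p'],2),[int(v) for v in d['bbox']]) for d in robot.regions_of(n,l)])
print(robot.current_t(),robot.current_tool_pos(),robot.current_force())
E
```

```text
pics
scene {'fx': 454.71907524106524, 'fy': 454.71907524106524, 'cx': 281.8620030712862, 'cy': 208.13488675752416, 'dist': array([-0.11892315,  0.        ,  0.        ,  0.        ,  0.        ]), 'origin': array([1.07798809, 0.22290011, 0.59027032]), 'attitude': array([[-0.35775599,  0.59885173, -0.71651047],
       [ 0.93366668,  0.24307078, -0.26302685],
       [ 0.01664867, -0.76308139, -0.64608793]])}
top {'fx': 404.71951843805584, 'fy': 404.71951843805584, 'cx': 277.2587469091306, 'cy': 208.2287571896256, 'dist': array([-0.04948999,  0.        ,  0.        ,  0.        ,  0.        ]), 'origin': array([0.43324959, 0.01797566, 0.91617486]), 'attitude': array([[ 0.00140445, -0.98749785,  0.15762621],
       [-0.99991027, -0.00348663, -0.01293389],
       [ 0.01332178, -0.1575939 , -0.98741414]])}
{'fx': 374.08897574338107, 'fy': 374.08897574338107, 'cx': 278.0184473923747, 'cy': 213.31494985638054, 'dist': array([-0.01275219,  0.        ,  0.        ,  0.        ,  0.        ]), 'hand_eye': array([[ 9.99999539e-01,  7.90576727e-04,  5.45019241e-04,
        -4.03521365e-04],
     
[... 562 characters left out ...]
 [(0.77, [305, 225, 358, 257])]
scene slip_jar [(0.91, [334, 303, 380, 361])]
scene bisque_spectacles [(0.63, [192, 280, 203, 294]), (0.58, [129, 303, 195, 365])]
scene loop_tool [(0.82, [91, 203, 169, 246])]
top jig [(0.81, [206, 133, 371, 260])]
top dowel_left []
top end_stop [(0.65, [228, 150, 247, 169])]
top mould [(0.74, [315, 295, 377, 350]), (0.69, [194, 275, 273, 357]), (0.68, [266, 163, 349, 229]), (0.21, [377, 183, 406, 245])]
top catch [(0.82, [207, 214, 255, 235])]
top slip_jar [(0.82, [179, 143, 210, 179])]
top bisque_spectacles [(0.69, [289, 113, 346, 146])]
top loop_tool [(0.79, [375, 174, 415, 246])]
0.9 [0.2196276  0.69093774 0.23128673] [ 0.30452051 -0.28738547  0.5115051 ]
```

```bash
python3 - <<'E'
import cv2
im=cv2.imread("pics/top0.png")[100:370,160:430]; cv2.imwrite("pics/top0c.png",cv2.resize(im,(600,600),interpolation=cv2.INTER_CUBIC))
im=cv2.imread("pics/scene0.png")[130:380,80:410]; cv2.imwrite("pics/scene0c.png",cv2.resize(im,(792,600),interpolation=cv2.INTER_CUBIC))
E
```

```text
(no output)
```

View pics/top0c.png

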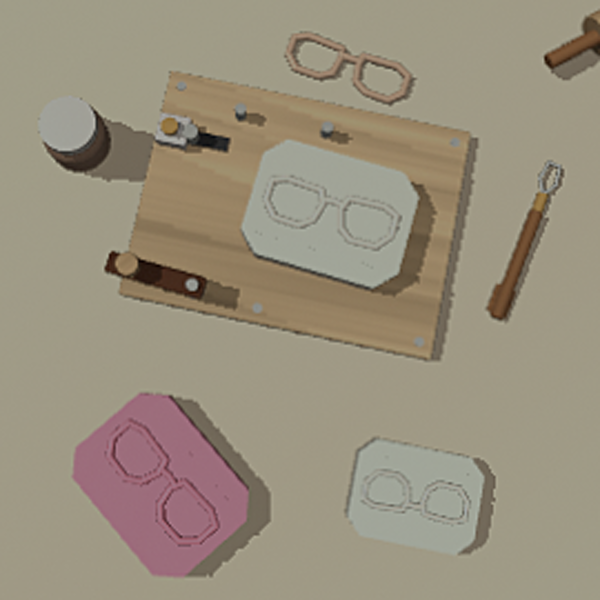

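View pics/scene0c.png

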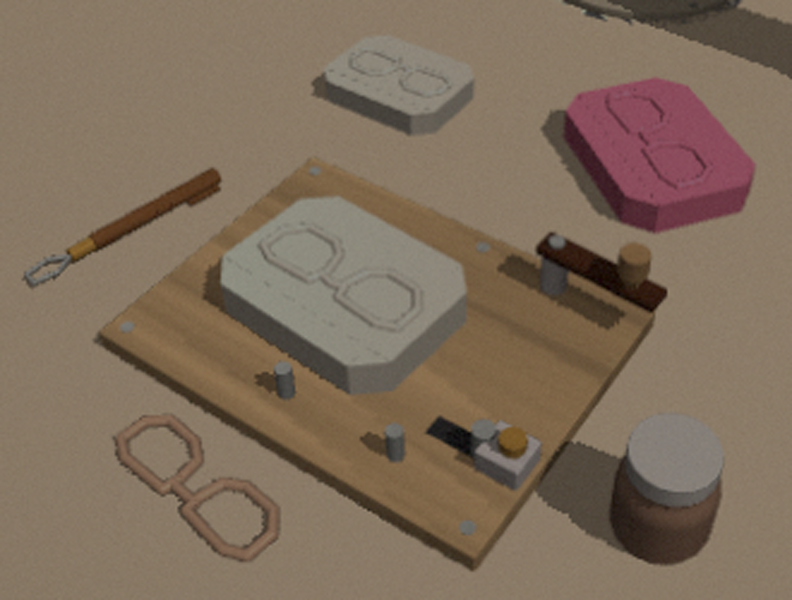

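The larger white mould is on the board (top crop ~(330,215)). The pink and small white ones, at the bottom, are decoys. The stop nose is at ~(192,130), the dowels at (240,107) and (327,127), and the catch is open. I'll fit poses from both cameras.

```bash
cat > h.py <<'E'
import numpy as np, cv2
from scipy.optimize import least_squares
from plant import robot
def proj(cal,P,T=None):
    K=np.array([[cal['fx'],0,cal['cx']],[0,cal['fy'],cal['cy']],[0,0,1]])
    R=np.array(cal['attitude']);o=np.array(cal['origin'])
    p=cv2.projectPoints(((np.atleast_2d(P)-o)@R),np.zeros(3),np.zeros(3),K,np.array(cal['dist']))[0]
    return p[:,0]
def wristcal(pos,rot):
    c=dict(robot.calibration("wrist"));H=np.array(c['hand_eye'])
    c['attitude']=np.array(rot)@H[:3,:3];c['origin']=np.array(pos)+np.array(rot)@H[:3,3];return c
def jw(p,P): # pose (x,y,yaw), local pts -> world
    c,s=np.cos(p[2]),np.sin(p[2]);P=np.atleast_2d(P).astype(float)
    return np.c_[p[0]+c*P[:,0]-s*P[:,1],p[1]+s*P[:,0]+c*P[:,1],P[:,2]]
def fit(obs,p0): # obs list of (cal, local Nx3, px Nx2)
    f=lambda p:np.concatenate([(proj(c,jw(p,L))-u).ravel() for c,L,u in obs])
    r=least_squares(f,p0,loss='soft_l1');return r.x,f(r.x).reshape(-1,2)
B=np.array([[.12,.16,.018],[.12,-.16,.018],[-.12,-.16,.018],[-.12,.16,.018],[.086,.078,.044],[.086,-.012,.044]])
# mould top octagon, local; z relative to bench
M=np.array([[.06,.06],[.06,-.06],[.04,-.08],[-.04,-.08],[-.06,-.06],[-.06,.06],[-.04,.08],[.04,.08]]);M=np.c_[M,np.full(8,.048)]
E
cat > a.py <<'E'
from h import *
ct,cs=robot.calibration("top"),robot.calibration("scene")
t=np.array([[170,72],[470,132],[432,358],[122,295],[240,106],[327,127]])/2.2222+[160,100]-.3
s=np.array([[475,556],[102,335],[312,160],[652,312],[394,431],[284,370]])/2.4+[80,130]-.3
p,r=fit([(ct,B,t),(cs,B,s)],[.55,0,-.2]);print(p,np.round(r,1).tolist())
for c,u in((ct,t),(cs,s)):
  print(fit([(c,B,u)],p)[0])
E
python3 a.py
```

```text
[ 0.60841479 -0.02925085 -0.19914677] [[-0.9, -1.1], [-0.3, -0.9], [-0.8, 0.1], [-2.6, -0.4], [-0.9, 0.9], [-0.6, -0.6], [-0.1, 0.3], [-3.0, -1.2], [-1.1, -1.9], [0.9, -1.7], [-0.3, -0.8], [-1.2, -1.2]]
[ 0.60758426 -0.03136022 -0.19720085]
[ 0.60961556 -0.02730786 -0.20275221]
```

```bash
python3 - <<'E'
from h import *
print(robot.current_eef_rot().round(3).tolist())
y=-0.2
X=np.array([np.cos(y),np.sin(y),0]);Y=np.array([-np.sin(y),np.cos(y),0])
R1=np.c_[Y,X,[0,0,-1]]
p=np.array([.608,-.03,0])-0.03*X+[0,0,.26]
print(robot.current_joint_pos(),robot.inverse_kinematics(p,R1),robot.inverse_kinematics(p,np.c_[-Y,-X,[0,0,-1]]))
E
```

```text
[[0.303, 0.953, 0.0], [0.953, -0.303, 0.0], [0.0, 0.0, -1.0]]
[-1.33970025  0.599287   -0.00253964  1.59939115  0.00179338  0.94289926
 -0.07979252] [-0.18806489  0.39448876  0.18276273  1.91773508 -0.09415592  0.83750075
  1.41485674] [-0.66293297  0.53318973  0.92638061  1.94457161 -0.53207266  0.92890924
 -1.24150614]
```

```bash
python3 - <<'E'
from h import *
y=-0.2
X=np.array([np.cos(y),np.sin(y),0]);Y=np.array([-np.sin(y),np.cos(y),0])
R1=np.c_[Y,X,[0,0,-1]]
p=np.array([.608,-.03,0])-0.04*X+[0,0,.28]
robot.gripper_close(20)
robot.goto(p,R1)
pos,rot=robot.current_tool_pos(),robot.current_eef_rot()
im=robot.camera("wrist");cv2.imwrite("pics/w1.png",im);np.savez("w1.npz",pos=pos,rot=rot)
print(pos,rot.round(4).tolist(),robot.current_t(),robot.current_grip_width(),robot.current_force())
for l in("dowel_left","end_stop","mould","catch_knob"):
    print(l,[(round(d['p'],2),[int(v) for v in d['bbox']]) for d in robot.regions_of("wrist",l)])
c=wristcal(pos,rot)
print(proj(c,jw([.608,-.03,-.2],B)))
E
```

```text
[ 0.56894547 -0.02110695  0.27989025] [[0.1974, 0.9803, -0.0001], [0.9803, -0.1974, 0.0003], [0.0002, -0.0001, -1.0]] 4.5167 0.00186998743667979 [-0.33497979 -0.37718994 -0.02015547]
dowel_left [(0.44, [336, 275, 353, 295])]
end_stop [(0.66, [379, 247, 417, 276]), (0.21, [169, 149, 330, 271])]
mould [(0.96, [355, 0, 399, 13]), (0.61, [53, 0, 165, 15]), (0.55, [175, 153, 333, 272])]
catch_knob [(0.82, [354, 107, 458, 141]), (0.46, [173, 152, 331, 269])]
[[409.51979256 307.07620733]
 [144.25454401 306.59976746]
 [122.60658997  98.55686117]
 [431.81883728  99.280772  ]
 [346.97627151 291.63036169]
 [266.13713325 291.51614166]]
```

View pics/w1.png

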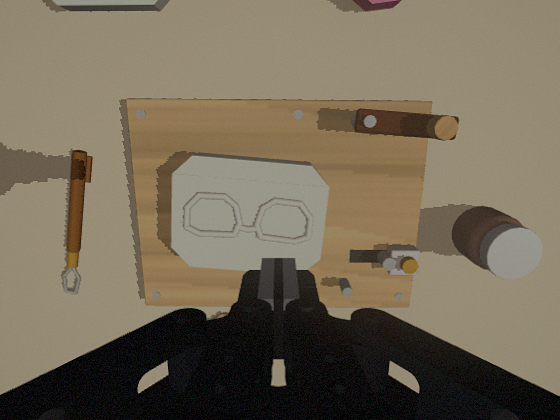

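The wrist picture shows the board at (125,100)–(432,308), the mould at (172,155)–(328,270), the nose near (390,265), the left dowel at (346,287), and the catch post at (370,121) with its knob at (446,128). I'll zoom in for sharper pixels.

```bash
python3 - <<'E'
import cv2
im=cv2.imread("pics/w1.png")
for n,(x,y) in dict(a=(110,85),b=(310,85),c=(310,205),d=(130,205)).items():
    c=cv2.resize(im[y:y+120,x:x+150],(750,600),interpolation=cv2.INTER_CUBIC)
    for i in range(0,150,25): cv2.putText(c,str(x+i),(i*5,10),0,.4,(0,0,255));cv2.line(c,(i*5,12),(i*5,600),(0,0,255) if i%50==0 else (90,90,200),1) if i else 0
    for i in range(25,120,25): cv2.putText(c,str(y+i),(0,i*5),0,.4,(0,0,255))
    cv2.imwrite(f"pics/w1{n}.png",c)
E
```

```text
(no output)
```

View pics/w1a.png

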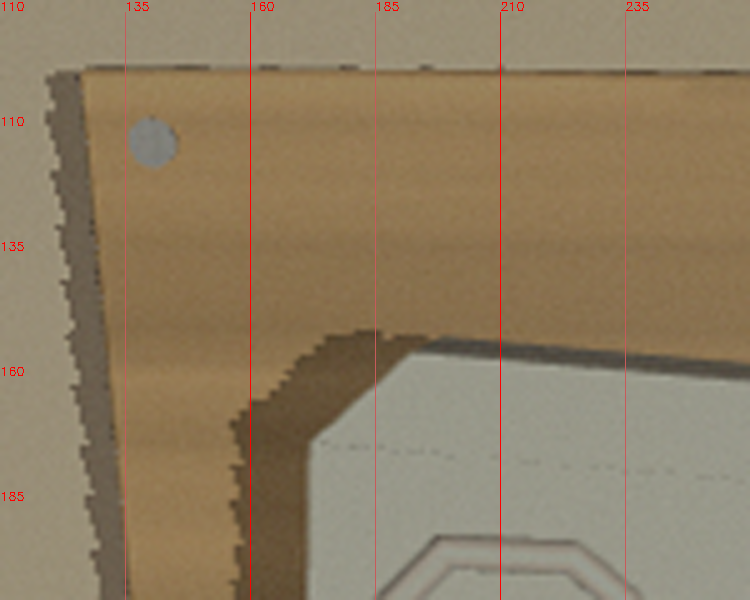

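View pics/w1b.png

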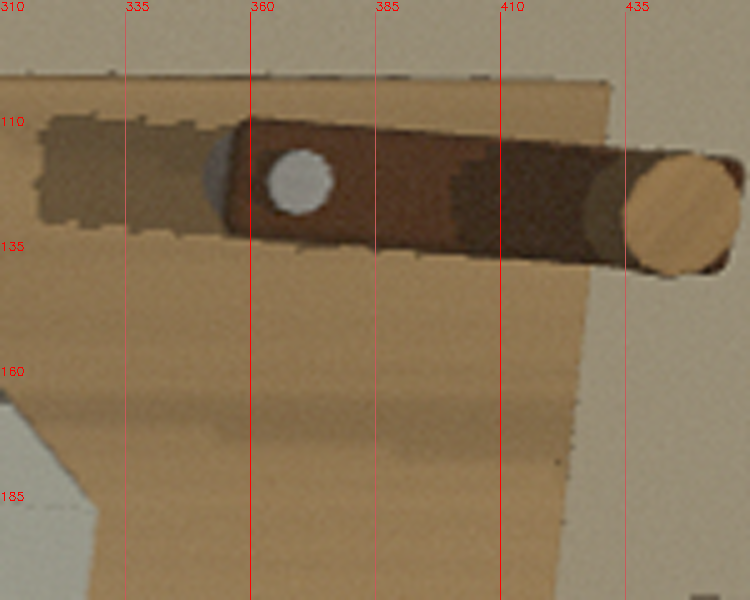

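View pics/w1c.png

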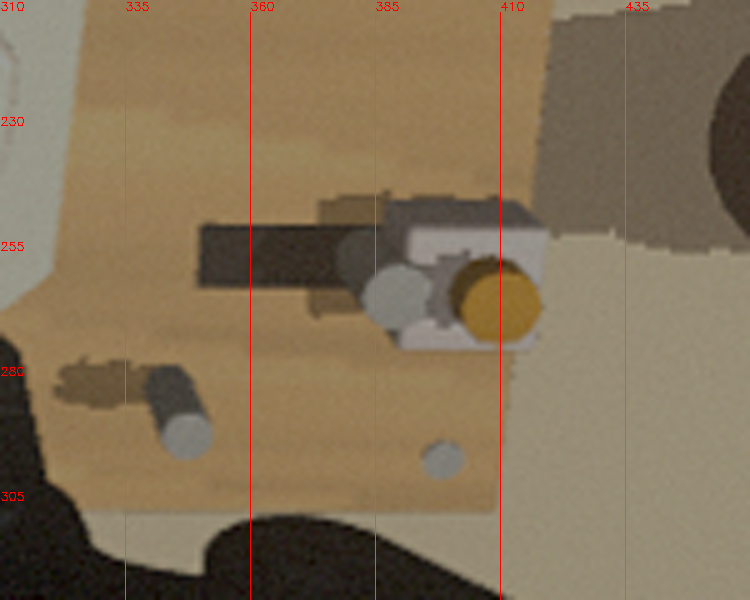

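View pics/w1d.png

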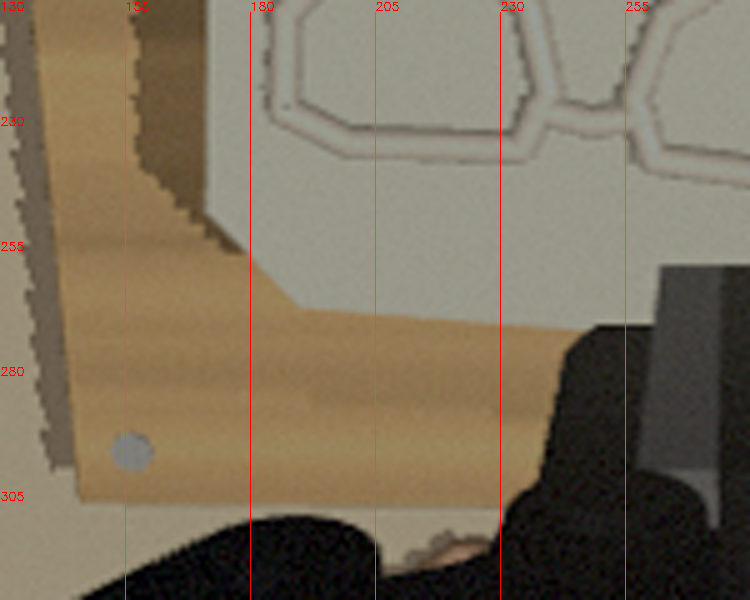

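```bash
cat > b.py <<'E'
from h import *
d=np.load("w1.npz");c=wristcal(d['pos'],d['rot'])
u=np.array([[408.6,307.4],[145.8,304.8],[126.2,99.2],[431.4,101.2],[347.2,292.0]])
p,r=fit([(c,B[:5],u)],[.608,-.03,-.2]);print(p,r.round(1).tolist())
ct,cs=robot.calibration("top"),robot.calibration("scene")
t=np.array([[170,72],[470,132],[432,358],[122,295],[240,106],[327,127]])/2.2222+[160,100]-.3
s=np.array([[475,556],[102,335],[312,160],[652,312],[394,431],[284,370]])/2.4+[80,130]-.3
pa,r=fit([(c,B[:5],u),(ct,B,t),(cs,B,s)],p);print('all',pa,r.round(1).tolist())
m=np.array([[189.8,266.4],[170.8,247.2],[171.4,173],[191.8,155.2],[309.8,163.4],[329.2,186.4],[320.2,258.8]])
pm,r=fit([(c,M[1:],m)],[.608,-.05,-.25]);print('mould',pm,r.round(1).tolist())
def back(u,z,p):
    f=lambda q:(proj(c,jw(p,[[q[0],q[1],z]]))-u).ravel()
    return least_squares(f,[0,0]).x
print('nose ctr',back([389,264.2],.042,p),'knob',back([446,127.6],.088,p),'post',back([369.8,121],.062,p))
e=jw([0,0,-p[2]],[[*(pm[:2]-p[:2]),0]])[0];print('mould in jig',e,np.degrees(pm[2]-p[2]))
E
python3 b.py
```

```text
[ 0.6087862  -0.02928616 -0.20468483] [[1.0, 0.7], [-1.3, 1.7], [-2.2, -0.8], [1.6, -0.5], [0.1, 0.4]]
all [ 0.60865092 -0.02921616 -0.20230358] [[1.4, 0.3], [-1.0, 1.9], [-2.5, -0.5], [1.5, -1.1], [0.4, 0.2], [-0.7, -1.3], [-0.2, -0.8], [-1.0, 0.2], [-2.7, -0.8], [-0.8, 0.7], [-0.5, -0.7], [-0.5, 0.6], [-3.0, -1.4], [-0.8, -1.9], [1.0, -1.4], [-0.6, -0.7], [-1.3, -1.1]]
mould [ 0.60095407 -0.05925356 -0.2777605 ] [[-0.4, -0.2], [0.1, 0.3], [-0.3, 0.2], [-0.4, -0.3], [1.7, 1.1], [-0.1, -0.8], [0.2, -0.1]]
nose ctr [0.05263946 0.1221808 ] knob [-0.09586472  0.14607401] post [-0.10014353  0.08526285]
mould in jig [-0.0015775  -0.03093378  0.        ] -4.186927692174948
```

```bash
cat >> h.py <<'E'
J=np.array([.6087,-.0293,-.2035])
def axes(a=0):
    """tool x at jig-frame angle (Y + a)"""
    y=J[2]+a
    X=np.array([np.cos(y),np.sin(y),0]);Y=np.array([-np.sin(y),np.cos(y),0]);return np.c_[Y,X,[0,0,-1]]
def w(x,y,z): return jw(J,[[x,y,z]])[0]
def jf(v): return jw([0,0,-J[2]],[[*(np.array(v)[:2]-J[:2]),v[2]]])[0]
def fj(): f=robot.current_force();return jw([0,0,-J[2]],[f])[0].round(2)
def st(s=''): print(s,'t',round(robot.current_t(),2),'jig',jf(robot.current_tool_pos()).round(4),'F',fj())
E
python3 - <<'E'
from h import *
R=axes()
for p in [(.003,-.142,.12),(.003,-.142,.025),(.003,-.066,.025)]: print(robot.inverse_kinematics(w(*p),R))
robot.goto(w(.003,-.142,.12),R)
robot.movel(w(.003,-.142,.025),R,speed=.1);st('down')
print(robot.movel(w(.003,-.10,.025),R,speed=.02,contact_N=1.2));st('touch')
E
```

```text
[ 0.06349718  0.6062597   0.18696234  1.97826516 -0.19628375  0.57407987
  1.75045906]
[ 0.10174116  0.7471414   0.13201003  2.01779775 -0.23697013  0.39089311
  1.78583156]
[-0.02043528  0.7459571   0.12669609  2.02040855 -0.22843757  0.38837579
  1.65209015]
down t 6.69 jig [ 0.0034 -0.142   0.0255] F [-0.54 -0.44  0.05]
True
touch t 7.72 jig [ 0.0028 -0.1251  0.0247] F [-0.36 -0.21 -0.35]
```

```bash
python3 - <<'E'
from h import *
R=axes()
print(robot.movel(w(.003,-.068,.025),R,speed=.03,contact_N=6));st('push')
im=robot.camera("top");cv2.imwrite("pics/t2.png",im)
E
python3 - <<'E'
import cv2
im=cv2.imread("pics/t2.png")[120:270,190:390]; cv2.imwrite("pics/t2c.png",cv2.resize(im,(800,600),interpolation=cv2.INTER_CUBIC))
E
```

```text
False
push t 9.79 jig [ 0.003  -0.0681  0.025 ] F [-0.32 -1.83 -1.1 ]
```

View pics/t2c.png

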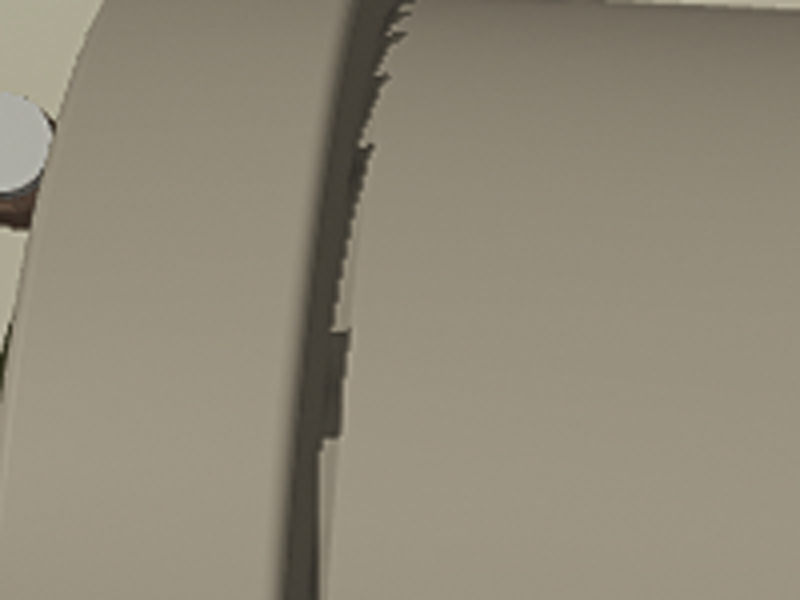

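The arm hides the board from the top camera, so I'll use the wrist and scene cameras.

```bash
python3 - <<'E'
from h import *
np.savez("w3.npz",pos=robot.current_tool_pos(),rot=robot.current_eef_rot())
cv2.imwrite("pics/w3.png",robot.camera("wrist"))
im=robot.camera("scene");cv2.imwrite("pics/s3.png",cv2.resize(im[190:380,110:370],(800,585),interpolation=cv2.INTER_CUBIC))
E
```

```text
(no output)
```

View pics/w3.png

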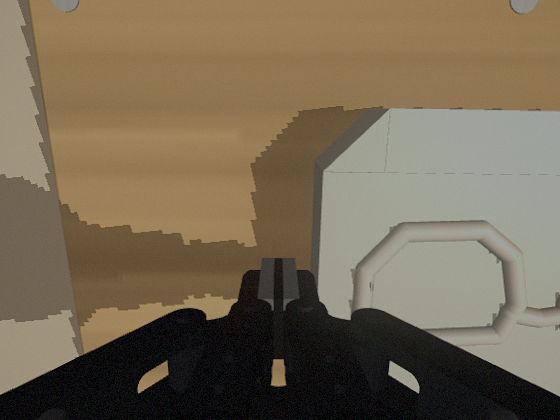

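View pics/s3.png

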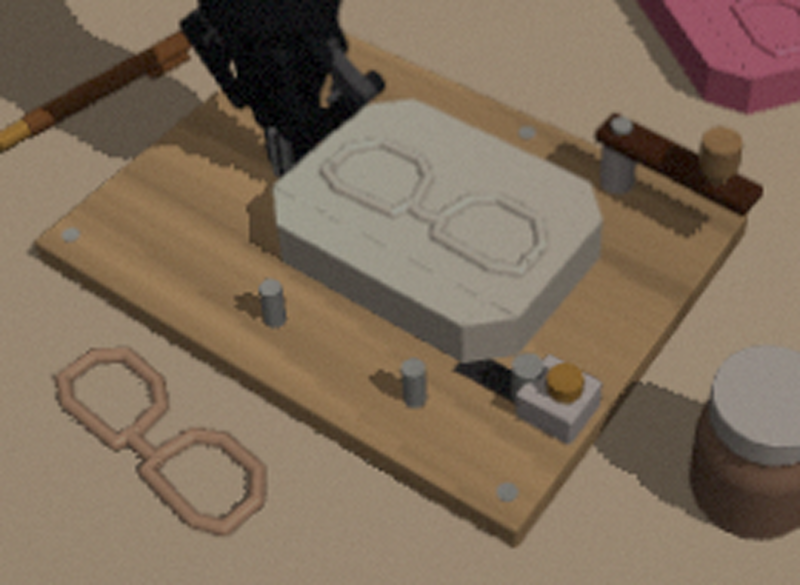

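```bash
python3 - <<'E'
from h import *
d=np.load("w3.npz");c=wristcal(d['pos'],d['rot'])
u=np.array([[321.5,169],[389,108.5]])
pm,r=fit([(c,M[3:5],u)],[.6,0,-.2]);e=jf([*pm[:2],0]);print(e,np.degrees(pm[2]-J[2]),r.round(1).tolist())
cs=robot.calibration("scene")
# scene corners: far-right(279,225)?, right-far
s=np.array([[276,228],[277,183],[599,219],[523,325],[463,325]])/3.077+[110,190]-.3
L=M[[1,2,6,7,0]];s[0]=s[1];
pm,r=fit([(cs,M[[6,7,0]],s[[2,3,4]])],[.6,0,-.2]);e=jf([*pm[:2],0]);print(e,np.degrees(pm[2]-J[2]),r.round(1).tolist())
E
```

```text
[-0.00453503  0.02351517  0.        ] -2.3214971050400277 [[-1.2, 1.0], [1.1, -0.8]]
[-0.00274544  0.02751132  0.        ] 1.1887712750568078 [[0.3, 0.0], [-0.8, -1.8], [0.4, 1.5]]
```

```bash
python3 - <<'E'
from h import *
R=axes()
print(robot.movel(w(.003,-.0635,.025),R,speed=.015,contact_N=5));st('push')
robot.movel(w(.003,-.085,.025),R,speed=.1)
robot.movel(w(.003,-.085,.13),R,speed=.2)
robot.movel(w(-.095,.030,.13),R,speed=.2)
np.savez("w4.npz",pos=robot.current_tool_pos(),rot=robot.current_eef_rot())
cv2.imwrite("pics/w4.png",robot.camera("wrist"))
robot.movel(w(-.095,.030,.025),R,speed=.12);st('down')
im=robot.camera("scene");cv2.imwrite("pics/s4.png",cv2.resize(im[190:380,110:370],(800,585),interpolation=cv2.INTER_CUBIC))
E
```

```text
False
push t 10.39 jig [ 0.003  -0.0629  0.0251] F [-0.07 -0.64  0.2 ]
down t 13.42 jig [-0.0947  0.0299  0.0254] F [-0.35  0.13 -0.14]
```

View pics/w4.png

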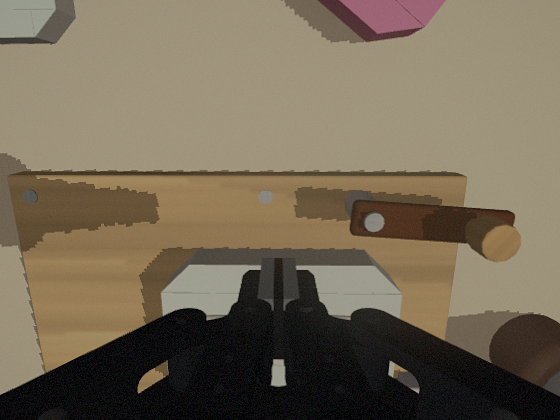

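View pics/s4.png

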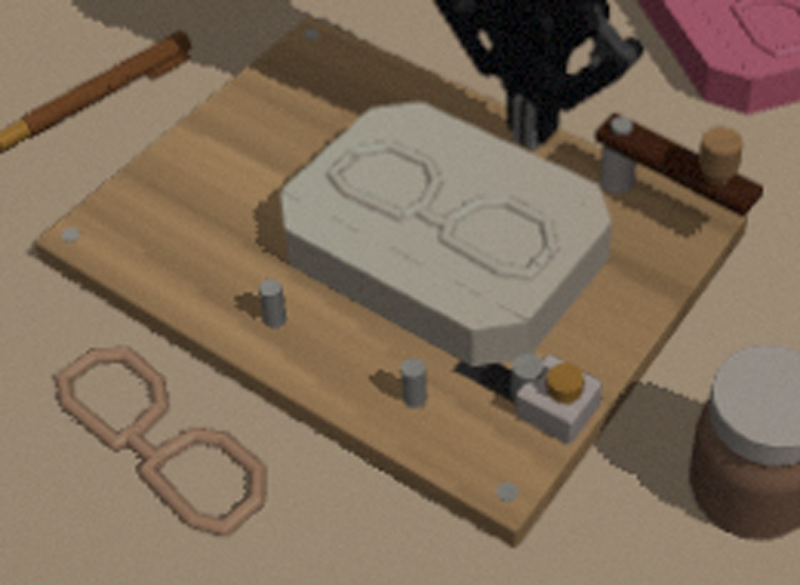

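Mould is square to the jig and a few mm short of the nose. Pushing on its near side toward the dowels.

```bash
python3 - <<'E'
from h import *
R=axes()
print(robot.movel(w(-.080,.030,.025),R,speed=.03,contact_N=4));st('a')
print(robot.movel(w(-.046,.030,.025),R,speed=.012,contact_N=4.5));st('push')
im=robot.camera("scene");cv2.imwrite("pics/s5.png",cv2.resize(im[190:380,110:370],(800,585),interpolation=cv2.INTER_CUBIC))
E
```

```text
False
a t 14.12 jig [-0.0801  0.03    0.0249] F [ 0.11 -0.62  0.42]
True
push t 15.05 jig [-0.0759  0.0299  0.0246] F [ 0.27 -0.31 -0.28]
```

View pics/s5.png

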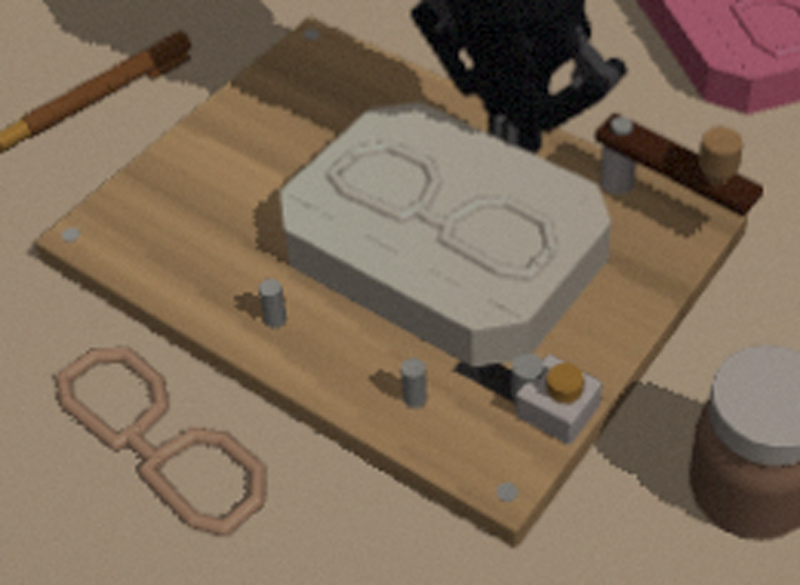

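```bash
python3 - <<'E'
from h import *
R=axes()
print(robot.movel(w(-.058,.030,.025),R,speed=.012,contact_N=6));st('a')
print(robot.movel(w(-.044,.030,.025),R,speed=.008,contact_N=5));st('push')
im=robot.camera("scene");cv2.imwrite("pics/s6.png",cv2.resize(im[190:380,110:370],(800,585),interpolation=cv2.INTER_CUBIC))
E
```

```text
False
a t 16.77 jig [-0.058  0.03   0.025] F [-1.36 -0.1  -1.56]
True
push t 17.84 jig [-0.0501  0.03    0.0247] F [-0.54  0.67 -0.07]
```

View pics/s6.png

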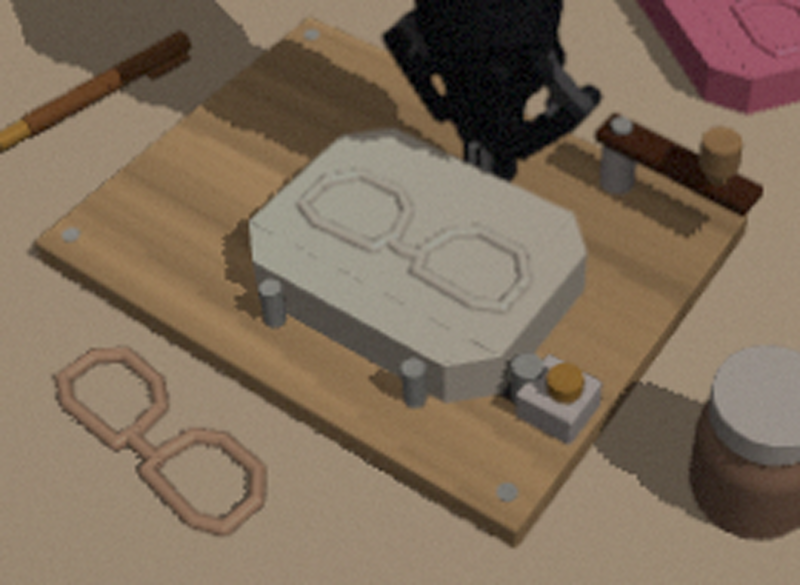

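```bash
python3 - <<'E'
from h import *
R=axes(-np.pi/4)
for p in [(-.06,-.07,.13),(-.06,-.07,.025),(-.035,-.041,.025)]:
  print(robot.inverse_kinematics(w(*p),R).round(2),robot.inverse_kinematics(w(*p),axes(np.pi/4)).round(2))
E
```

```text
[-0.25  0.57  0.44  2.13 -0.46  0.54  1.12] [ 0.09  0.53 -0.06  2.11  0.06  0.51  2.15]
[-0.12  0.72  0.25  2.17 -0.58  0.31  1.21] [ 0.08  0.7  -0.04  2.16  0.09  0.28  2.11]
[-0.18  0.74  0.29  2.11 -0.58  0.36  1.17] [ 0.04  0.72 -0.04  2.1   0.08  0.33  2.08]
```

```bash
python3 - <<'E'
from h import *
R0=axes();R=axes(-np.pi/4)
robot.movel(w(-.075,.030,.025),R0,speed=.1)
robot.movel(w(-.075,.030,.12),R0,speed=.2)
robot.goto(w(-.06,-.07,.12),R)
robot.movel(w(-.06,-.07,.025),R,speed=.12);st('down')
f0=robot.current_force()
print(robot.movel(w(-.044,-.054,.025),R,speed=.03,contact_N=4));st('a')
print(robot.movel(w(-.030,-.040,.025),R,speed=.007,contact_N=6));st('push')
im=robot.camera("scene");cv2.imwrite("pics/s7.png",cv2.resize(im[190:380,110:370],(800,585),interpolation=cv2.INTER_CUBIC))
E
```

```text
down t 20.32 jig [-0.0598 -0.0699  0.0254] F [ 0.05 -0.47 -0.09]
False
a t 21.23 jig [-0.0442 -0.0542  0.025 ] F [-0.03 -0.14  0.09]
True
push t 22.68 jig [-0.0386 -0.0482  0.0247] F [0.42 0.35 0.62]
```

View pics/s7.png

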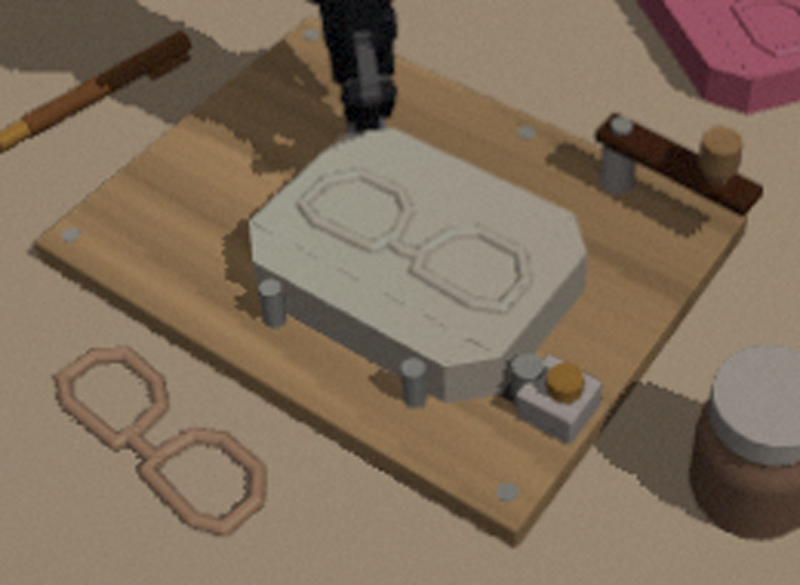

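```bash
python3 - <<'E'
from h import *
R=axes(-np.pi/4)
q=jf(robot.current_tool_pos());x,y=q[0],q[1]
for i in range(14):
    x+=.0004;y+=.0004
    b=robot.movel(w(x,y,.025),R,speed=.005,contact_N=9)
    f=fj();q=jf(robot.current_tool_pos());print(b,round(x,4),q.round(4),f)
    if b or -(f[0]+f[1])/1.414>7.5: break
print(robot.current_t())
E
```

```text
False -0.0383 [-0.0387 -0.0479  0.0249] [-0.97 -1.07 -0.92]
False -0.0379 [-0.0386 -0.0477  0.0249] [-3.23 -3.46 -0.71]
False -0.0375 [-0.0386 -0.0474  0.0249] [-5.01 -3.54 -0.1 ]
False -0.0371 [-0.0386 -0.0473  0.0248] [-6.54 -3.48  1.99]
False -0.0367 [-0.0386 -0.0472  0.0248] [-7.23 -5.41  2.32]
24.1333
```

```bash
python3 - <<'E'
from h import *
R=axes(-np.pi/4)
x,y=-.0374,-.0455
for i in range(10):
    b=robot.movel(w(x,y,.025),R,speed=.005,contact_N=9)
    f=fj();q=jf(robot.current_tool_pos());print(b,round(x,4),round(y,4),q.round(4),f)
    if b or -(f[0]+f[1])/1.414>9 or -f[1]>8: break
    y+=.0004
print(robot.current_t())
im=robot.camera("scene");cv2.imwrite("pics/s8.png",cv2.resize(im[240:365,170:300],(624,600),interpolation=cv2.INTER_CUBIC))
E
```

```text
False -0.0374 -0.0455 [-0.0386 -0.0461  0.0248] [-4.97 -4.75  0.74]
False -0.0374 -0.0451 [-0.0386 -0.0458  0.0248] [-5.69 -4.06  0.97]
False -0.0374 -0.0447 [-0.0386 -0.0453  0.0248] [-5.77 -3.59 -0.81]
False -0.0374 -0.0443 [-0.0386 -0.045   0.0248] [-5.26 -4.64  1.21]
False -0.0374 -0.0439 [-0.0386 -0.0446  0.0248] [-4.97 -4.06  1.03]
False -0.0374 -0.0435 [-0.0387 -0.0445  0.0248] [-5.26 -4.44  1.01]
False -0.0374 -0.0431 [-0.0387 -0.0445  0.0248] [-5.59 -6.26  0.51]
False -0.0374 -0.0427 [-0.0387 -0.0444  0.0248] [-5.65 -8.1   1.41]
26.225
```

View pics/s8.png

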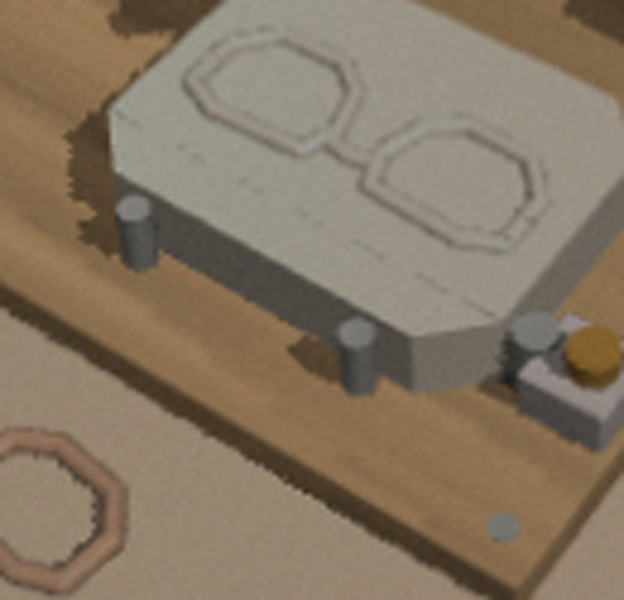

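Stop contact now shows: jig y saturates while Fx is about 5.7 N and Fy about 8.1 N, so the bevel push totals about 9.7 N. I'll back off, check from above, and then go to the catch.

```bash
python3 - <<'E'
from h import *
R=axes(-np.pi/4)
robot.movel(w(-.044,-.051,.025),R,speed=.02)
robot.movel(w(-.06,-.067,.025),R,speed=.1)
robot.movel(w(-.06,-.067,.12),R,speed=.2)
robot.goto(w(-.09,.02,.25),axes());robot.wait(.2)
np.savez("w9.npz",pos=robot.current_tool_pos(),rot=robot.current_eef_rot())
im=robot.camera("wrist");cv2.imwrite("pics/w9.png",im);st()
c=cv2.resize(im[140:300,140:460],(800,400),interpolation=cv2.INTER_CUBIC);cv2.imwrite("pics/w9c.png",c)
for a in (0,-np.pi/2):
  for p in [(-.135,.15,.074),(-.038,.107,.074)]: print(robot.inverse_kinematics(w(*p),axes(a)))
E
```

```text
t 28.89 jig [-0.0902  0.0191  0.2487] F [ 0.72 -0.47 -0.12]
[-0.52560813  0.61873742  0.20311215  2.18544293 -0.33331077  0.3656998
  1.32063499]
[-0.39947881  0.67518624  0.24976288  2.02413131 -0.34018633  0.48140586
  1.46836186]
[-0.72983275  0.67279277  0.51684405  2.19811773 -0.7737902   0.45629872
  0.20496565]
[-0.59999526  0.73923874  0.57241821  2.03694391 -0.73266976  0.57711606
  0.28698875]
```

View pics/w9.png

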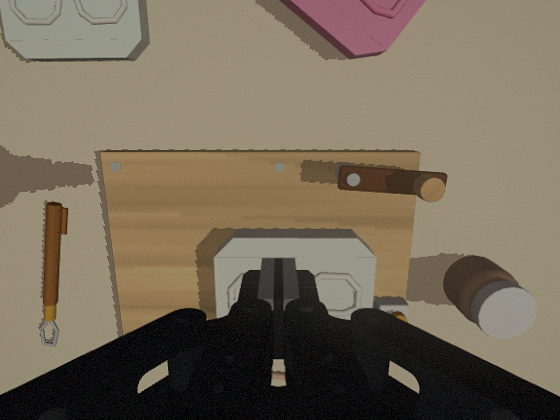

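```bash
python3 - <<'E'
import cv2
im=cv2.imread("pics/w9.png")
cv2.imwrite("pics/w9d.png",cv2.resize(im[215:275,200:400],(800,240),interpolation=cv2.INTER_CUBIC))
E
```

```text
(no output)
```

View pics/w9d.png

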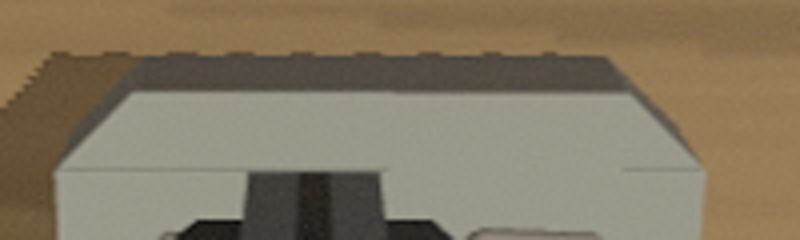

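```bash
python3 - <<'E'
from h import *
d=np.load("w9.npz");c=wristcal(d['pos'],d['rot'])
u=np.array([[214,257.2],[232,237.8],[357.3,237.8],[376,257.2]])-.3
pm,r=fit([(c,M[3:7],u)],[.63,0,-.2]);print(jf([*pm[:2],0]),np.degrees(pm[2]-J[2]),r.round(1).tolist())
pb,r=fit([(c,B[2:4],np.array([[97.5,151.5],[419.5,151.5]]))],J);print(jf([*pb[:2],0]),np.degrees(pb[2]-J[2]))
# catch
R0=axes()
robot.goto(w(-.14,.148,.16),R0)
robot.movel(w(-.14,.148,.074),R0,speed=.15);st('down')
P=np.array([-.1,.085])
def tgt(th,off):
    t=np.array([np.cos(th),-np.sin(th)]);K=P+.062*np.array([np.sin(th),np.cos(th)])
    q=K-t*off;return w(q[0],q[1],.074),axes(-th)
p,R=tgt(0.0,.024)
print(robot.movel(p,R,speed=.05,contact_N=6));st('near')
for i in range(1,8):
    th=i*0.1; p,R=tgt(th,.022)
    b=robot.movel(p,R,speed=.05,contact_N=8);st(f'{th:.2f} {b}')
    if b: break
im=robot.camera("scene");cv2.imwrite("pics/s10.png",cv2.resize(im[190:380,110:370],(800,585),interpolation=cv2.INTER_CUBIC))
E
```

```text
[0.01933762 0.03450243 0.        ] -0.05880668984184821 [[-0.8, -0.0], [0.8, 0.1], [-0.3, 0.0], [0.3, -0.1]]
[-0.00014054 -0.00110405  0.        ] -0.1081516630135999
down t 30.32 jig [-0.1392  0.1475  0.0748] F [-0.27  0.24  0.42]
False
near t 30.78 jig [-0.1237  0.147   0.0742] F [-0.8  -0.5   0.18]
0.10 False t 31.1 jig [-0.116   0.1489  0.0739] F [0.12 0.87 0.37]
0.20 False t 31.38 jig [-0.1095  0.1501  0.0739] F [ 0.14 -0.29 -0.24]
0.30 False t 31.67 jig [-0.1029  0.1506  0.074 ] F [-0.71  0.44  0.87]
0.40 False t 31.95 jig [-0.0962  0.1505  0.074 ] F [ 0.06 -0.27 -0.12]
0.50 False t 32.23 jig [-0.0897  0.1498  0.074 ] F [-0.25 -0.21 -0.09]
0.60 False t 32.52 jig [-0.0833  0.1485  0.074 ] F [ 0.1  -1.27 -0.31]
0.70 False t 32.8 jig [-0.077   0.1465  0.074 ] F [ 0.66 -0.19 -0.3 ]
```

View pics/s10.png

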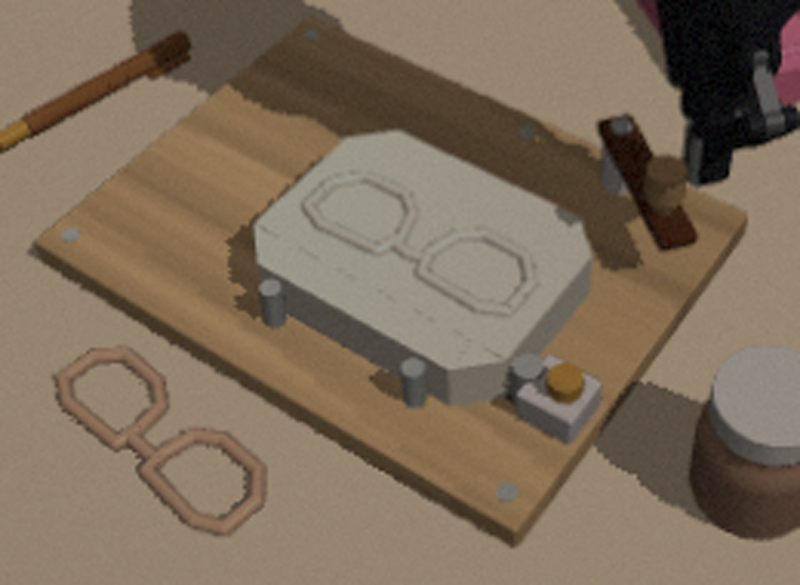

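Mould measures (19.3, 34.5) mm in the jig frame with yaw about 0, so it is home. The catch is turning freely at about 40°, so I'll continue.

```bash
python3 - <<'E'
from h import *
P=np.array([-.1,.085])
def tgt(th,off):
    t=np.array([np.cos(th),-np.sin(th)]);K=P+.062*np.array([np.sin(th),np.cos(th)])
    q=K-t*off;return w(q[0],q[1],.074),axes(-th)
for th in [.8,.9,1.0,1.1,1.2,1.3,1.4,1.5]:
    p,R=tgt(th,.022);b=robot.movel(p,R,speed=.05,contact_N=8)
    if b: st(f'{th} {b}');break
st('1.5')
R=axes(-np.pi/2)
for off in [.022,.0205,.019,.0175,.016,.0145,.013,.0115,.010]:
    p,_=tgt(np.pi/2,off);b=robot.movel(p,R,speed=.01,contact_N=6);st(f'{off} {b}')
    if b or fj()[1]>3.5: break
im=robot.camera("scene");cv2.imwrite("pics/s11.png",cv2.resize(im[190:380,110:370],(800,585),interpolation=cv2.INTER_CUBIC))
E
```

```text
1.5 t 35.12 jig [-0.0398  0.1113  0.074 ] F [-0.58 -0.06 -0.84]
0.022 False t 35.73 jig [-0.0381  0.1071  0.074 ] F [-0.84  2.29  0.44]
0.0205 True t 35.97 jig [-0.0383  0.1072  0.0737] F [-0.1   1.25  0.63]
```

View pics/s11.png

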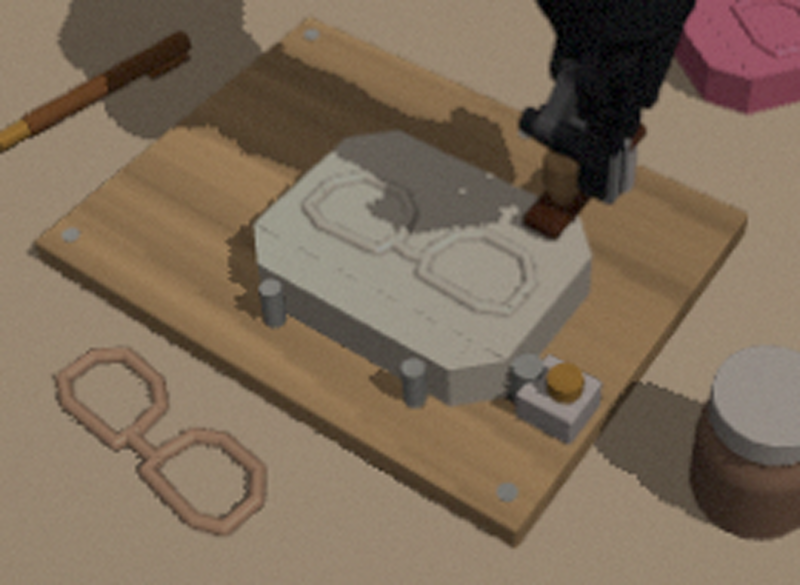

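```bash
python3 - <<'E'
from h import *
R=axes(-np.pi/2)
for y in [.1066,.1061,.1056,.1051]:
    robot.movel(w(-.038,y,.074),R,speed=.01,contact_N=9);st()
    if fj()[1]>5: break
robot.movel(w(-.038,.125,.074),R,speed=.08)
robot.movel(w(-.038,.125,.17),R,speed=.2)
robot.goto(w(-.11,.02,.27),axes());robot.wait(.2)
np.savez("w12.npz",pos=robot.current_tool_pos(),rot=robot.current_eef_rot())
im=robot.camera("wrist");cv2.imwrite("pics/w12.png",im);st()
im=robot.camera("scene");cv2.imwrite("pics/s12.png",cv2.resize(im[190:380,110:370],(800,585),interpolation=cv2.INTER_CUBIC))
E
```

```text
t 36.28 jig [-0.0382  0.107   0.0738] F [-0.45  4.   -1.35]
 t 36.53 jig [-0.0383  0.1069  0.0738] F [-0.89  5.4  -2.2 ]
 t 38.93 jig [-0.11    0.0203  0.2694] F [ 0.14 -0.34  0.72]
```

View pics/w12.png

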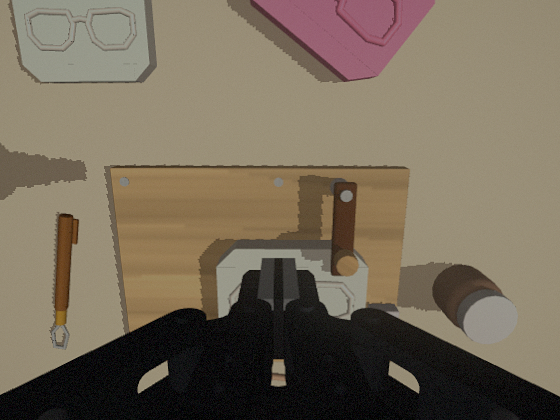

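View pics/s12.png

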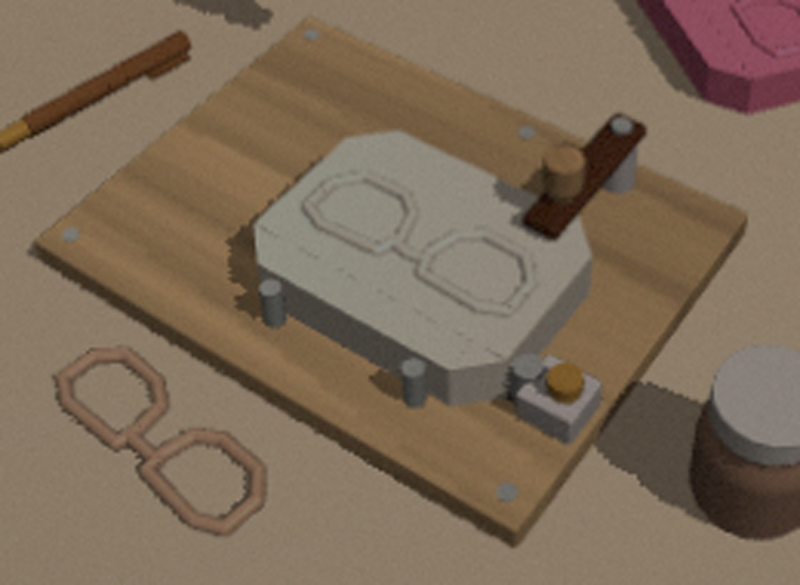

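```bash
python3 - <<'E'
import cv2
im=cv2.imread("pics/w12.png")
cv2.imwrite("pics/w12d.png",cv2.resize(im[230:280,200:400],(800,200),interpolation=cv2.INTER_CUBIC))
im=cv2.imread("pics/s12.png")[230:430,220:640]
cv2.imwrite("pics/s12d.png",cv2.resize(im,(798,380),interpolation=cv2.INTER_CUBIC))
E
```

```text
(no output)
```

View pics/w12d.png

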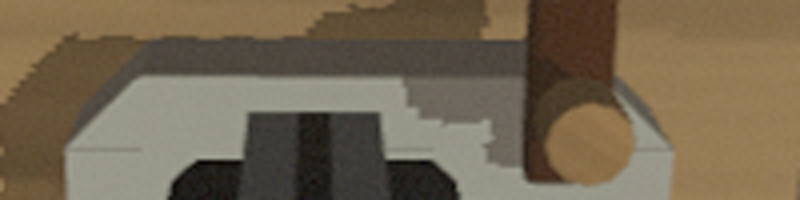

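View pics/s12d.png

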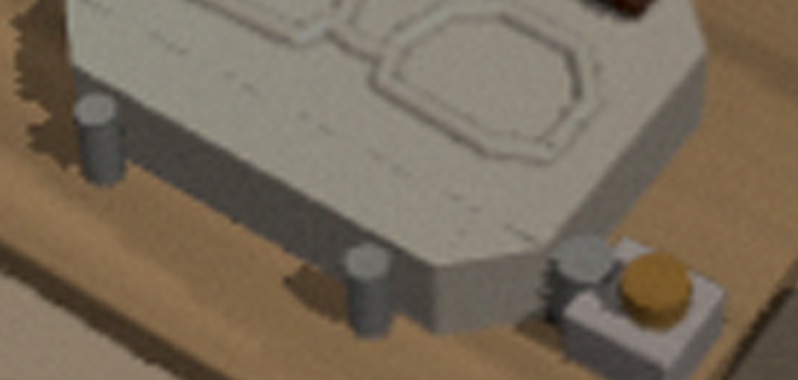

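The closed catch lies over the near edge. The mould's near edge is level in the image (both end corners on the same row), and it bears on both dowels and the nose. Handing in.

```bash
python3 - <<'E'
from h import *
robot.hand_in();print(robot.current_t())
E
```

```text
the job is handed in; nothing more can be done
the job is handed in; nothing more can be done
```

The job is handed in. The mould is home against both dowels and the end stop, and the catch is swung fully over its near edge. The clock read 38.9 s at the last check before handing in, against the 72 s limit.

**What I did**
1. I slid the larger white mould left until it was a few mm short of the nose, then pushed its near side onto the dowels.
2. I pushed slowly on the near right bevel until it stopped moving. The first push reached the dowels while it was still sliding towards the stop. I eased it left along them until the stop took the load.
3. I swung the catch round by its knob to its limit, pressing there with about 5 N.

**Last checks**
- **Forces:** the wrist read at most about 7 N towards the dowels and 8 N towards the stop, so every reading stayed under 15 N. The final bevel push was about 9.7 N in total. I only read forces between steps, so a short peak could have gone unseen.
- **Mould position:** after seating it measured x 19.3, y 34.5 mm in the jig frame, square to within about 0.1°. The target was x 20, y about 34, and the camera is good to 1–2 mm.
- **After the catch:** the mould looked unmoved and flat in the last pictures, with the catch closed over it and the other things on the bench untouched.

**Doubts**
- The final push was uneven, about 5.7 N towards the dowels and 8.1 N towards the stop. By my estimate most of it bore on the left dowel, so the right dowel may be only lightly loaded.
- The pictures show no gap at either dowel, but they cannot rule out one under about 1 mm.

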